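# Clear a wedged cell from a tilting magazine tube

## Task

A battery cell is wedged in the bottom of the square magazine tube on its stand. Tip the tube's mouth toward the stand's open side, away from the tray, until it stops; then take the push rod from its holder and push it down inside the tipped tube until the cell drops out into the tray. Stand the rod upright in its holder again, leave the tube tipped, and do not disturb the loose solder reel.

Things in the scene. Friction and masses are not known exactly. Their poses are not given: they have to be found in the camera images.
- stand: Fixed stand: dark base plate (x -35 to 108 mm, y +-60 mm), two upright steel cheeks carrying the pivoting tube (40 mm wide in x, outer faces at y +-31 mm, tops 145 mm above the origin). Origin at its underside below the pivot, which is 125 mm above the origin. +x points to the tray, -x is the open side to which the mouth tips, y is along the pivot. A shoe plate blocks the tube's lower end while it is upright.
- tray_center (a point): Centre of the floor of the stand's grey open tray: inside 70 mm (stand x) by 102 mm (y), floor 7 mm and rim 30 mm above the stand's origin, rubber lined; 66 mm from the pivot along the stand's +x.
- tube (a joint): Angle of the tube about its pivot: 0 = upright (at the start), 0.56 rad = tipped to the stop, mouth toward the stand's -x, lower end out over the tray. Stiff: it stays where it is left; turning it takes 0.15 N m, about 3 N pushed at the top of the tube.
- tube_mouth (a point): Centre of the upper mouth of the square steel tube. Tube: outside 36 x 36 mm, bore 30 x 30 mm, 110 mm long, open at both ends; the mouth is 60 mm above the pivot along the tube. z axis points out of the mouth along the tube, y along the pivot. The tube sides stand clear for 40 mm below the mouth when upright.
- cell_center (a point): Centre of the grey cylindrical cell, 26 mm diameter, 65 mm long, 90 g, z along its length. At the start it is inside the tube, its lower end 2 to 8 mm above the tube's lower end, so its top lies 37 to 43 mm below the mouth. Two spring clips 10 to 28 mm above the tube's lower end squeeze it; it takes roughly 4 to 9 N along the tube to push it out.
- rod_foot (a point): Centre of the underside of the push rod's foot. Rod: steel foot 22 mm diameter, 14 mm high; 10 mm shaft; 34 mm flange 115 to 120 mm above the underside (cannot enter the tube); black square handle above. Total length 176 mm, 120 g. z axis points from the foot to the handle.
- rod_grip (a point): Centre of the rod's black handle, 20 x 20 mm across and 56 mm tall, 148 mm above the foot's underside; x and y axes are square to its faces.
- holder: Fixed holder in which the rod stands: dark base 75 x 75 x 6 mm with an upright square steel socket on it, outside 36 x 36 mm, bore 28 x 28 mm, rim 61 mm and inner floor 10 mm above the origin. Origin: centre of the underside; x and y square to the socket.
- holder_mouth (a point): Centre of the holder's socket mouth, 61 mm above its origin.
- carton: White carton bystander, 62 x 68 x 78 mm, stuck down. Origin: centre of the underside.
- solder_reel: Grey solder reel bystander, 59 mm in diameter and 28 mm tall, loose, near the right-hand back. Origin: centre of the underside.
- cell: The same cell; origin at its centre.
- rod: The same push rod; origin at the centre of its foot's underside.
Mind the look-alikes: they are no part of the job. Leave any blue look-alike of the rod alone.

How it is judged:
By the outcome, as a careful person would: the job done as asked, in the order asked, and still so for the second after the job is handed in, with the robot touching nothing.
It also fails if it takes over 67 s, if anything falls off the work surface, if the arm or the gripper's body presses on something with over 40 N, if the wrist force passes 120 N, or if a joint passes its speed limit or range.

## Robot

A 6-joint arm with a two-finger parallel gripper is mounted at the origin on a cart in front of the work surface, level with it; the furniture and walls round the work are solid. World frame = base frame: x ahead of the robot, y to its left, z up, the work surface at z = 0. Lengths are in m, angles in rad, forces in N, time in s.
With the tool pointing down it reaches from about 0.15 to 0.775 m from the base axis. Payload 6.1 kg.
Tool frame: the origin (TCP) lies at the very end of the fingers, on their centre line; the grasp point (between the pads) lies manip.tcp_to_grasp behind it (manip.tcp_to_grasp is the distance from the TCP to the grasp point, in m); z points along the fingers, y is the line along which they close (so a half turn about z gives the same grasp; the last joint's range is limited). The gripper opens to 85 mm and grips with 20 to 120 N. Pads are 22 mm wide; open, the fingers measure 114 mm over their backs; the gripper's body (76 mm by 85 mm) begins 54 mm behind the grasp point. The pads swing forward as they close: fully open they stand 13 mm farther back than shut.
Start: joints at [-1.151, 0.126, -0.04, 1.405, 0, 1.571], TCP at [0.214, -0.479, 0.231] pointing down, gripper open.
Joint ranges: [-2.72, 2.72], [-0.95, 1.95], [-1.27, 1.35], [-1.78, 2.02], [-1.46, 1.47], [-3.14, 3.14]. Speed limits (rad/s): [2.39, 2.39, 3.01, 3.14, 3.14, 3.14].

## Interface

Orientations are given as a rotation vector (axis times angle).
In Python, from bench import manip gives the robot as it stands.
- The arm moves only by the shell command python3 -m pendant 'ROWS'. ROWS is JSON, a list of rows, each a list of 5 numbers: the shift along the tool's x, y, z in cm, then the turn about the tool's z in rad, then the finger opening in cm, from 0 to 8.54. In form: [[tx, ty, tz, roll, gripper], ...]. A call has 1 to 12 rows; each row is the pose to reach, as a shift and turn from the pose commanded when the call began, along the tool's axes at that moment; what a row does not reach only later rows make up. A row lasts 1/10 s, in which the tool goes at most 50 mm and 8.59 degrees, less where a joint would pass 70% of its speed; a pose out of reach is approached as far as the arm can. A call with a gripper value outside its range is refused whole. The fingers move at their own pace and stop on an object; the grip force is fixed at half the most. Time passes only in rows, so rows that repeat a pose let the fingers close. It gives the time, the measured TCP pose, the force, the opening and the grip force at its end, in the units of the state.
- manip.observe(): the state, without advancing time (a new reading comes with each control period).
- manip.grab_frame(name): name is "scene" or "side" or "wrist"; returns a dict with "image" (420x560x3 uint8, red, green, blue), "camera_matrix" (3x3 intrinsics, pixels), "R" (3x3) and "t" (3): a world point X has camera coordinates R X + t. Camera axes: x right, y down, z forward; pixel columns grow to the right and rows downward; lengths in m; the calibration is good to about 2 mm. A picture is of the moment at which its call begins. There is no depth.
- manip.finish_job(): hands the job in; it is judged then, once.
The state is a dict: "time_s": time; "joints": joint angles; "qvel": joint speeds; "tau": joint torques, N m; "tcp_pos": TCP position; "tcp_rot": TCP orientation; "contact_force": force on the tool from outside, world axes, zero at the start; "moment": the same for the moment, N m; "width": opening from 0.0 (shut) to 1.0 (fully open); "grip_force": force on a finger pad.
Only numpy, scipy, OpenCV 4.12 (cv2) and the standard library are available. Lean on these libraries where they do the work, as an engineer would, in place of code of your own. Each camera call takes 0.05 s, during which the arm holds its last target. There are 200 camera calls.

## Working session

There is one attempt and no reset: what is moved stays moved. The work goes in short steps, Python scripts to look and compute and a shell command to move; the robot and the scene stay as the last step left them, time stands still between calls to the robot, and variables do not carry over. Pictures are saved under pics/ and viewed, at most 10 in all, crops included, and the job is handed in when it is done.

```bash
mkdir -p pics; ls; cat > h.py <<'E'
import numpy as np, cv2
from bench import manip
def grab(n,save=None):
    f=manip.grab_frame(n)
    if save: cv2.imwrite('pics/'+save+'.png',f['image'][:,:,::-1])
    np.savez('/tmp/'+n+'.npz',**{k:np.array(f[k]) for k in('image','camera_matrix','R','t')})
    return f
def load(n): return dict(np.load('/tmp/'+n+'.npz'))
def ray(f,u,v):
    R=np.array(f['R']);t=np.array(f['t'])
    d=R.T@np.linalg.inv(f['camera_matrix'])@np.array([u,v,1.]);return -R.T@t,d/np.linalg.norm(d)
def onz(f,u,v,z):
    c,d=ray(f,u,v);return c+d*(z-c[2])/d[2]
def tri(f,p,g,q):
    c1,d1=ray(f,*p);c2,d2=ray(g,*q)
    s=np.linalg.lstsq(np.c_[d1,-d2],c2-c1,rcond=None)[0]
    a=c1+d1*s[0];b=c2+d2*s[1];return (a+b)/2,np.linalg.norm(a-b)
def proj(f,X):
    p=np.array(f['camera_matrix'])@(np.array(f['R'])@np.array(X)+np.array(f['t']));return p[:2]/p[2]
E
python3 - <<'E'
from h import *
np.set_printoptions(precision=4,suppress=True)
a=grab('scene');b=grab('side')
im=np.vstack([a['image'],b['image']])[:,:,::-1]
cv2.imwrite('pics/a.png',a['image'][:,:,::-1]);cv2.imwrite('pics/b.png',b['image'][:,:,::-1])
for f in(a,b): print(ray(f,280,210))
s=manip.observe();print(s);print(manip.tcp_to_grasp)
E
```

```text
pics
(array([-0.0099,  0.6219,  0.9663]), array([ 0.5009, -0.3856, -0.7749]))
(array([0.3749, 1.0672, 0.8323]), array([ 0.1443, -0.7767, -0.6132]))
{'time_s': 0.1, 'joints': array([-1.151 ,  0.1263, -0.0405,  1.4054, -0.    ,  1.5708]), 'qvel': array([-0.0017, -0.0002,  0.0023,  0.0005,  0.0007,  0.0004]), 'tau': array([  0.0003, -43.6907,  35.3604,   0.0137,  -0.    ,   0.    ]), 'tcp_pos': array([ 0.2138, -0.4791,  0.2306]), 'tcp_rot': array([-3.0713, -0.6543,  0.0005]), 'contact_force': array([0.7771, 0.2623, 0.1421]), 'moment': array([-0.0014,  0.0286, -0.0445]), 'grip_force': 0.0, 'width': 0.998775322012593}
0.0187
```

View pics/a.png

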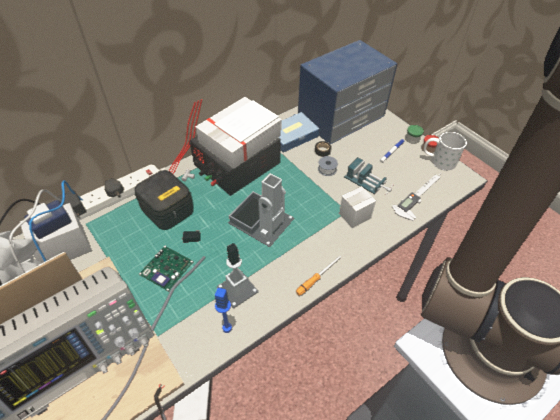

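View pics/b.png

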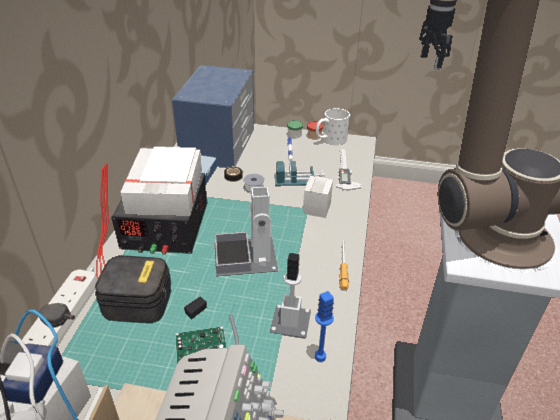

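The scene view shows the black-handled rod standing in its holder at about (236,270), with the blue look-alike beside it at (222,305). The stand's tube is at (270,200) with its tray at (250,215). The carton is at (357,207) and the loose reel at (328,166). Two things could be the rod. The black-handled one in the steel socket fits the description, and I'll check it in a crop.

```bash
python3 - <<'E'
from h import *
a=load('scene')['image'];b=load('side')['image']
A=cv2.resize(a[165:345,205:305],None,fx=3.3,fy=3.3,interpolation=cv2.INTER_CUBIC)
B=cv2.resize(b[180:360,205:340],None,fx=3.3,fy=3.3,interpolation=cv2.INTER_CUBIC)
for im,(x0,y0) in((A,(205,165)),(B,(205,180))):
    for k in range(0,180,20):
        cv2.putText(im,str(y0+k),(0,int(k*3.3)+4),0,.35,(255,255,0));cv2.line(im,(24,int(k*3.3)),(30,int(k*3.3)),(255,255,0))
        if k*3.3<im.shape[1]: cv2.putText(im,str(x0+k),(int(k*3.3)-8,590),0,.35,(255,255,0));cv2.line(im,(int(k*3.3),570),(int(k*3.3),578),(255,255,0))
cv2.imwrite('pics/c.png',np.hstack([A,B])[:,:,::-1])
E
```

```text
(no output)
```

View pics/c.png

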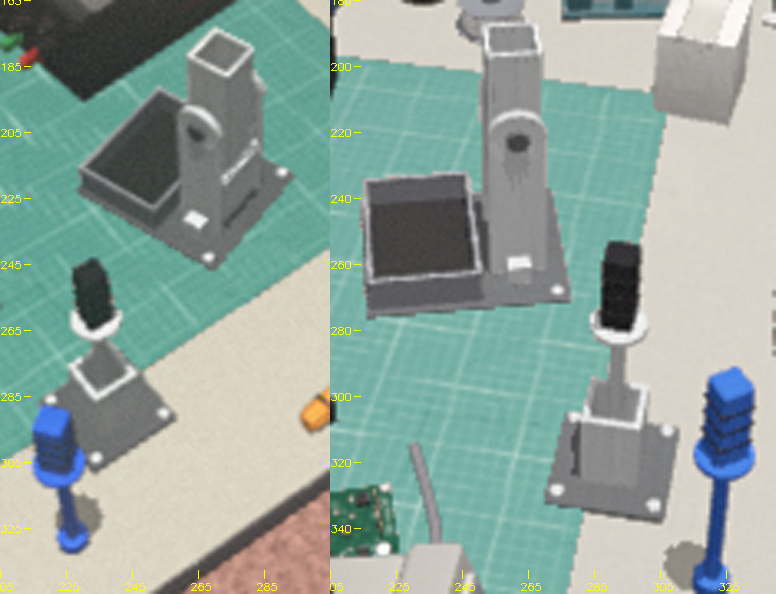

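The crop confirms it: the rod with the black handle and white flange stands in the steel socket, at about scene (233,255) and side (292,265). The blue one is free-standing. The tube mouth is at scene (272,181).

```bash
python3 - <<'E'
from h import *
np.set_printoptions(precision=4,suppress=True)
a=load('scene');b=load('side')
S=lambda x,y:(205+x/3.3-.35,165+y/3.3-.35); D=lambda x,y:(205+(x-330)/3.3-.35,180+y/3.3-.35)
def show(n,z,sc,sd):
    P=np.array([onz(a,*S(*p),z) for p in sc]);Q=np.array([onz(b,*D(*p),z) for p in sd])
    print(n,'\n scene',P[:,:2].round(4).tolist(),P.mean(0)[:2],'\n side ',Q[:,:2].round(4).tolist(),Q.mean(0)[:2])
    for R in(P,Q):
        if len(R)==4: 
            e=[R[(i+1)%4]-R[i] for i in range(4)]; print('  edges',[ (round(np.linalg.norm(v),3),round(np.degrees(np.arctan2(v[1],v[0])),1)) for v in e])
show('mouth',.185,[(220,28),(258,47),(227,78),(189,58)],[(483,24),(537,24),(542,56),(484,56)])
show('standscrews',.008,[(282,172),(208,257)],[(557,290)])
show('traycorner rim',.03,[(80,172),(152,208),(160,90)],[(366,180),(470,175),(480,270),(368,280)])
show('handletop',.186,[(92,263)],[(624,245)])
show('flange',.13,[(96,322)],[(618,326)])
show('holderscrews',.007,[(163,413),(96,458),(50,400)],[(668,432),(653,505),(556,490),(573,417)])
show('socket',.061,[(103,344),(137,370),(100,397),(68,370)],[(595,380),(648,388),(641,425),(583,418)])
print('mouth tri',tri(a,S(223.5,53),b,D(512,40)),'handle top',tri(a,S(92,263),b,D(624,245)))
c,d=ray(a,357,200); print('carton',onz(a,357,195,.078),'reel',onz(a,328,164,.028),'psu corner',onz(a,240,188,0),'blue top',onz(a,*S(53,410),.17),onz(a,*S(72,545),0))
E
```

```text
mouth 
 scene [[0.6014, 0.1805], [0.5693, 0.1692], [0.558, 0.2058], [0.5901, 0.2167]] [0.5797 0.1931] 
 side  [[0.605, 0.1805], [0.5702, 0.1728], [0.5594, 0.2069], [0.5959, 0.215]] [0.5826 0.1938]
  edges [(np.float64(0.034), np.float64(-160.7)), (np.float64(0.038), np.float64(107.2)), (np.float64(0.034), np.float64(18.6)), (np.float64(0.038), np.float64(-72.7))]
  edges [(np.float64(0.036), np.float64(-167.5)), (np.float64(0.036), np.float64(107.5)), (np.float64(0.037), np.float64(12.5)), (np.float64(0.036), np.float64(-75.2))]
standscrews 
 scene [[0.5736, 0.1369], [0.5397, 0.2378]] [0.5567 0.1873] 
 side  [[0.5417, 0.2369]] [0.5417 0.2369]
traycorner rim 
 scene [[0.6579, 0.2817], [0.5926, 0.2549], [0.6933, 0.178]] [0.6479 0.2382] 
 side  [[0.6962, 0.1771], [0.6239, 0.1555], [0.5927, 0.2512], [0.6645, 0.2769]] [0.6443 0.2152]
  edges [(np.float64(0.076), np.float64(-163.4)), (np.float64(0.101), np.float64(108.0)), (np.float64(0.076), np.float64(19.7)), (np.float64(0.105), np.float64(-72.4))]
handletop 
 scene [[0.4783, 0.3727]] [0.4783 0.3727] 
 side  [[0.4764, 0.373]] [0.4764 0.3
[... 589 characters left out ...]
8], [0.4586, 0.3918], [0.4935, 0.3938]] [0.4759 0.3774]
  edges [(np.float64(0.033), np.float64(-166.6)), (np.float64(0.033), np.float64(94.7)), (np.float64(0.033), np.float64(11.4)), (np.float64(0.032), np.float64(-84.0))]
  edges [(np.float64(0.033), np.float64(-179.3)), (np.float64(0.03), np.float64(91.4)), (np.float64(0.035), np.float64(3.2)), (np.float64(0.032), np.float64(-92.3))]
mouth tri (array([0.5824, 0.1912, 0.1822]), np.float64(0.0016372031055018512)) handle top (array([0.4768, 0.3736, 0.1872]), np.float64(0.001487505536074853))
carton [ 0.484  -0.0184  0.078 ] reel [ 0.6548 -0.0688  0.028 ] psu corner [0.7513 0.1863 0.    ] blue top [0.4101 0.4466 0.17  ] [0.401  0.4549 0.    ]
```

```bash
cat >> h.py <<'E'
from scipy.spatial.transform import Rotation as Ro
P=np.array([.5815,.193,.125]);Y=np.radians(18.5)  # pivot, stand yaw
EX=np.array([np.cos(Y),np.sin(Y),0]);EY=np.array([-np.sin(Y),np.cos(Y),0])
def stand(x,y,z): return P*[1,1,0]+EX*x+EY*y+np.array([0,0,z])
def st(): 
    s=manip.observe();R=Ro.from_rotvec(s['tcp_rot']).as_matrix()
    print('t',round(s['time_s'],2),'tcp',s['tcp_pos'].round(4),'yaw',np.degrees(np.arctan2(R[1,0],R[0,0])).round(1),'tilt',np.degrees(np.arccos(-R[2,2])).round(2),'j',s['joints'].round(2),'F',s['contact_force'].round(1),'w',round(s['width']*8.54,2),'g',round(s['grip_force'],1))
    d=s['tcp_pos']-P; print(' stand xyz mm',(1e3*np.array([d@EX,d@EY,s['tcp_pos'][2]])).round(1))
    return s,R
def go(X,yaw=None):
    s,R=st();d=R.T@(np.array(X)-s['tcp_pos'])*100
    y=np.arctan2(R[1,0],R[0,0]); r=0 if yaw is None else -((yaw-y+np.pi/2)%np.pi-np.pi/2)
    print(' -> shift cm',d.round(2),'roll',round(r,3))
E
python3 -m pendant '[[0,0,-5,0.1,0],[0,0,-7,0.1,0],[0,0,-7,0.1,0]]'; python3 -c "
from h import *
go(stand(.055,0,.30),Y)"
```

```text
time_s: 0.4
tcp_pos: [0.2143, -0.4802, 0.3041]
tcp_rot: [3.097, 0.5, 0.002]
contact_force: [0.5, -1.1, 0.1]
width: 0.513
grip_force: 0.0
t 0.4 tcp [ 0.2143 -0.4802  0.3041] yaw 18.3 tilt 0.25 j [-1.15  0.14  0.13  1.56  0.    1.67] F [ 0.5 -1.1  0.1] w 4.38 g 0.0
 stand xyz mm [-561.8 -521.9  304.1]
 -> shift cm [ 61.52 -52.38   0.21] roll -0.003
```

```bash
python3 -m pendant '[[61.5,-52.4,0,-1.6,0],[61.5,-52.4,0,-1.6,0],[61.5,-52.4,0,-1.6,0],[61.5,-52.4,0,-1.6,0],[61.5,-52.4,0,-1.6,0],[61.5,-52.4,0,-1.6,0],[61.5,-52.4,0,-1.6,0],[61.5,-52.4,0,-1.6,0],[61.5,-52.4,0,-1.6,0],[61.5,-52.4,0,-1.6,0],[61.5,-52.4,0,-1.6,0],[61.5,-52.4,0,-1.6,0]]'; python3 -c "
from h import *
go(stand(.055,0,.30),Y)"
```

```text
time_s: 1.6
tcp_pos: [0.5256, 0.0356, 0.3001]
tcp_rot: [-1.798, -2.575, 0.002]
contact_force: [-0.0, -1.0, -0.7]
width: 0.001
grip_force: 0.0
t 1.6 tcp [0.5256 0.0356 0.3001] yaw 110.2 tilt 0.08 j [ 0.07  0.14  0.13  1.56 -0.    1.29] F [-0.  -1.  -0.7] w 0.01 g 0.0
 stand xyz mm [-102.9 -131.5  300.1]
 -> shift cm [ 1.269e+01  1.617e+01 -1.000e-02] roll -1.542
```

```bash
python3 -m pendant '[[12.7,16.2,0,-1.54,0],[12.7,16.2,0,-1.54,0],[12.7,16.2,0,-1.54,0],[12.7,16.2,0,-1.54,0],[12.7,16.2,0,-1.54,0],[12.7,16.2,4,-1.54,0],[12.7,16.2,8,-1.54,0],[12.7,16.2,10,-1.54,0],[12.7,16.2,12,-1.54,0],[12.7,16.2,13,-1.54,0],[12.7,16.2,13,-1.54,0],[12.7,16.2,13,-1.54,0]]'; python3 -c "
from h import *
grab('wrist','w1')
go(stand(.030,0,.168),Y)"
```

```text
time_s: 2.8
tcp_pos: [0.6332, 0.2081, 0.1693]
tcp_rot: [0.497, -3.099, 0.001]
contact_force: [-0.6, -0.8, 1.0]
width: 0.001
grip_force: 0.0
t 2.85 tcp [0.6335 0.2082 0.17  ] yaw -161.8 tilt 0.11 j [ 0.32  0.41  0.19  1.36 -0.    0.  ] F [-0.1  0.2  0.7] w 0.02 g 0.0
 stand xyz mm [ 54.1  -2.1 170. ]
 -> shift cm [2.41 0.2  0.2 ] roll -0.006
```

View pics/w1.png

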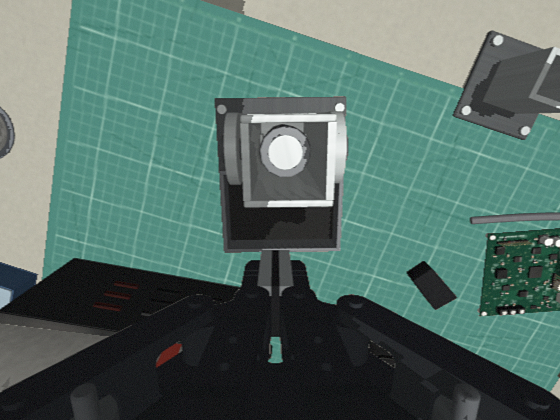

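The wrist view shows the tube mouth square to the gripper and centred at about (289,160), with the cell top visible inside. The closed fingers are on its tray side, so I'll push now.

```bash
python3 -c "
from h import *
f=load('wrist')
c=np.array([onz(f,*p,.185) for p in [(243,115),(337,117),(333,205),(245,205)]]);m=c.mean(0);print(m,(m-P)@EX,(m-P)@EY, np.degrees(np.arctan2(*(c[1]-c[0])[1::-1])))"
python3 -m pendant '[[1.5,0.2,0.2,0,0],[2.5,0.2,0.2,0,0],[3,0.2,0.2,0,0],[3.4,0.2,0.2,0,0],[3.8,0.2,0.2,0,0],[4.2,0.2,0.2,0,0],[4.2,0.2,0.2,0,0]]'; python3 -c "
from h import *
st()"
```

```text
[0.58196297 0.19612243 0.185     ] 0.0014298056655815637 0.0028141752582832437 107.03876824120414
time_s: 3.55
tcp_pos: [0.5948, 0.1974, 0.1715]
tcp_rot: [-0.496, 3.097, 0.001]
contact_force: [3.6, 1.4, 4.5]
width: 0.001
grip_force: 2.6
t 3.55 tcp [0.5948 0.1974 0.1715] yaw -161.8 tilt 0.29 j [ 0.32  0.32  0.07  1.32 -0.    0.  ] F [3.6 1.4 4.5] w 0.01 g 2.6
 stand xyz mm [ 1.400e+01 -1.000e-01  1.715e+02]
```

```bash
python3 -m pendant '[[0.4,0,0.1,0,0],[0.8,0,0.1,0,0],[0.8,0,0.1,0,0]]'; python3 -m pendant '[[0.2,0,0.1,0,0],[0.3,0,0.1,0,0],[0.3,0,0.1,0,0]]'; python3 -c "
from h import *
st()"
```

```text
time_s: 3.85
tcp_pos: [0.5869, 0.1947, 0.1702]
tcp_rot: [-0.496, 3.098, 0.001]
contact_force: [2.1, 0.7, 6.3]
width: 0.001
grip_force: 2.7
time_s: 4.15
tcp_pos: [0.5855, 0.1942, 0.1696]
tcp_rot: [-0.496, 3.095, 0.001]
contact_force: [6.2, 1.5, 5.9]
width: -0.002
grip_force: 4.4
t 4.15 tcp [0.5855 0.1942 0.1696] yaw -161.8 tilt 0.39 j [ 0.32  0.3   0.04  1.31 -0.    0.  ] F [6.2 1.5 5.9] w -0.02 g 4.4
 stand xyz mm [ 4.200e+00 -1.000e-01  1.696e+02]
```

```bash
python3 -m pendant '[[0.3,0,0,0,0],[0.5,0,0,0,0],[0.5,0,0,0,0]]'; python3 -c "
from h import *
st();a=grab('side');A=a['image'][170:320,205:345];cv2.imwrite('pics/d.png',cv2.resize(A,None,fx=4,fy=4,interpolation=cv2.INTER_CUBIC)[:,:,::-1])"
```

```text
time_s: 4.45
tcp_pos: [0.5849, 0.1941, 0.1701]
tcp_rot: [-0.495, 3.087, 0.003]
contact_force: [21.5, 6.3, 0.1]
width: 0.001
grip_force: 9.0
t 4.45 tcp [0.5849 0.1941 0.1701] yaw -161.8 tilt 0.87 j [ 0.32  0.29  0.03  1.3  -0.    0.  ] F [21.5  6.3  0.1] w 0.01 g 9.0
 stand xyz mm [ 3.600e+00 -1.000e-01  1.701e+02]
```

View pics/d.png

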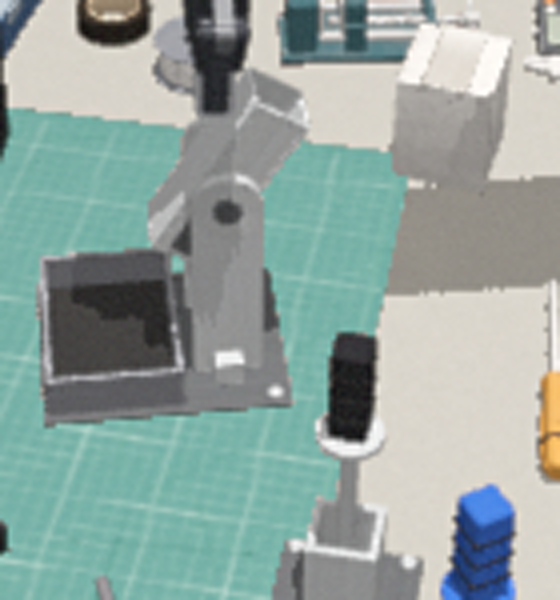

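The tube is tipped hard against its stop: the force rose to 22 N with no further motion. The rod is still upright in its holder. Next I'll back off, go above the rod with the gripper open and look from the wrist.

```bash
python3 -m pendant '[[-1,0,0,0,0],[-3,0,-1,0,0],[-4,0,-5,0,0],[-4,0,-10,0,0],[-4,0,-11,0,0],[-4,0,-11,0,0]]'; python3 -c "
from h import *
go([.477,.375,.28],0)"
```

```text
time_s: 5.1
tcp_pos: [0.6169, 0.2047, 0.2794]
tcp_rot: [-0.497, 3.099, 0.001]
contact_force: [0.1, 1.0, -0.8]
width: -0.001
grip_force: 0.0
t 5.1 tcp [0.6169 0.2047 0.2794] yaw -161.8 tilt 0.18 j [ 0.32  0.38  0.4   1.58 -0.    0.  ] F [ 0.1  1.  -0.8] w -0.01 g 0.0
 stand xyz mm [ 3.730e+01 -1.000e-01  2.794e+02]
 -> shift cm [ 7.96 20.55 -0.09] roll 0.318
```

```bash
python3 -m pendant '[[8,20.5,0,0.32,5],[8,20.5,0,0.32,5],[8,20.5,0,0.32,5],[8,20.5,0,0.32,5],[8,20.5,0,0.32,5],[8,20.5,0,0.32,5],[8,20.5,0,0.32,5]]'; python3 -c "
from h import *
f=grab('wrist','w2');np.set_printoptions(precision=1,suppress=True)
st()
print(proj(f,[.477,.375,.186]),proj(f,[.477,.377,.16]))"
```

```text
time_s: 5.8
tcp_pos: [0.4754, 0.374, 0.2755]
tcp_rot: [-0.001, -3.139, 0.004]
contact_force: [-0.2, -0.1, -0.2]
width: 0.587
grip_force: 0.0
t 5.85 tcp [0.5 0.4 0.3] yaw 179.9 tilt 0.15 j [ 0.7  0.3  0.3  1.6 -0.   0.7] F [ 1.6  0.7 -0.6] w 5.01 g 0.0
 stand xyz mm [-42.8 204.7 275.8]
[277.5 214.7] [279.7 205.7]
```

View pics/w2.png

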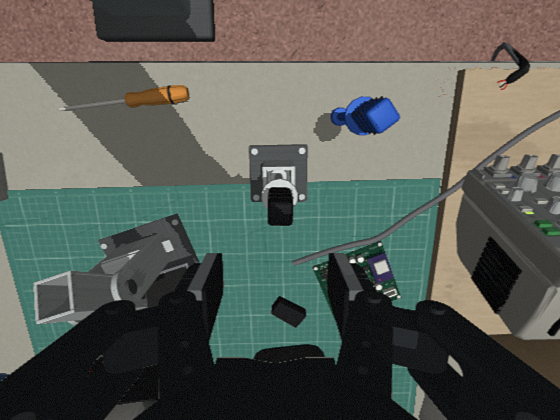

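Below the gripper, the wrist view shows the black handle at (280,212), aligned with the image axes, over its socket at (279,180). The blue look-alike is well clear at (380,115). The rod centre is at about (0.476, 0.3765), so I'll descend and grip.

```bash
python3 -m pendant '[[0,0.25,4,0,5],[0,0.25,8,0,5],[0,0.25,11,0,5],[0,0.25,13,0,5],[0,0.25,13,0,5],[0,0.25,13,0,2],[0,0.25,13,0,1],[0,0.25,13,0,1],[0,0.25,13,0,1],[0,0.25,13,0,1]]'; python3 -c "
from h import *
st()"
```

```text
time_s: 6.85
tcp_pos: [0.477, 0.3772, 0.149]
tcp_rot: [0.003, 3.139, 0.002]
contact_force: [0.6, -0.2, 6.9]
width: 0.228
grip_force: 59.3
t 6.85 tcp [0.477  0.3772 0.149 ] yaw 179.9 tilt 0.18 j [ 0.67  0.29 -0.01  1.26 -0.    0.67] F [ 0.6 -0.2  6.9] w 1.95 g 59.3
 stand xyz mm [-40.7 207.9 149. ]
```

```bash
python3 -m pendant '[[0,0,-2,0,1],[0,0,-3.5,0,1],[0,0,-3.5,0,1],[1.5,0,-3.4,0,1],[3,0,-3.2,0,1],[3,0,-3.2,0,1]]'; python3 -c "
from h import *
st();f=grab('side','e');g=load('side')['image'][200:360,240:340];cv2.imwrite('pics/e.png',cv2.resize(g,None,fx=3.6,fy=3.6,interpolation=cv2.INTER_CUBIC)[:,:,::-1])"
```

```text
time_s: 7.45
tcp_pos: [0.4458, 0.377, 0.1791]
tcp_rot: [0.001, 3.14, 0.0]
contact_force: [1.3, 1.0, -0.1]
width: 0.226
grip_force: 59.2
t 7.45 tcp [0.4458 0.377  0.1791] yaw 180.0 tilt 0.07 j [ 0.7   0.24 -0.01  1.31 -0.    0.7 ] F [ 1.3  1.  -0.1] w 1.93 g 59.2
 stand xyz mm [-70.3 217.5 179.1]
```

View pics/e.png

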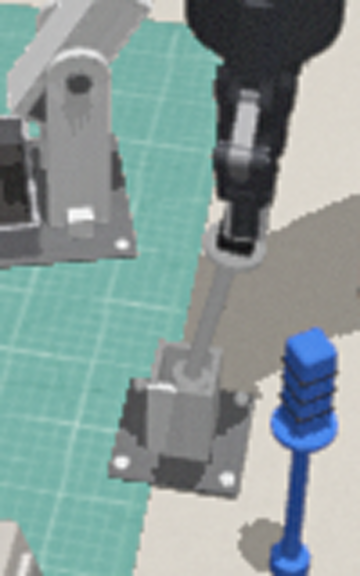

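The rod is swivelling in the grip with about 1 N, its foot captive in the socket. I'll continue to about 0.5 rad of tilt to match the tube.

```bash
python3 -m pendant '[[0.8,0,0.2,0,1],[1.5,0,0.4,0,1],[2.2,0,0.65,0,1],[2.9,0,0.95,0,1],[3.6,0,1.25,0,1],[4.4,0,1.6,0,1],[4.4,0,1.6,0,1]]'; python3 -c "
from h import *
st();f=grab('side');g=load('scene')
a=grab('scene')
A=cv2.resize(a['image'][165:345,205:305],None,fx=3.3,fy=3.3,interpolation=cv2.INTER_CUBIC)
B=cv2.resize(f['image'][180:360,205:340],None,fx=3.3,fy=3.3,interpolation=cv2.INTER_CUBIC)
cv2.imwrite('pics/f.png',np.hstack([A,B])[:,:,::-1])"
```

```text
time_s: 8.2
tcp_pos: [0.4011, 0.3767, 0.1627]
tcp_rot: [-0.001, -3.141, 0.001]
contact_force: [3.8, -0.4, -1.6]
width: 0.225
grip_force: 58.8
t 8.2 tcp [0.4011 0.3767 0.1627] yaw 179.9 tilt 0.05 j [ 0.75  0.18 -0.12  1.27 -0.    0.76] F [ 3.8 -0.4 -1.6] w 1.92 g 58.8
 stand xyz mm [-112.8  231.5  162.7]
```

View pics/f.png

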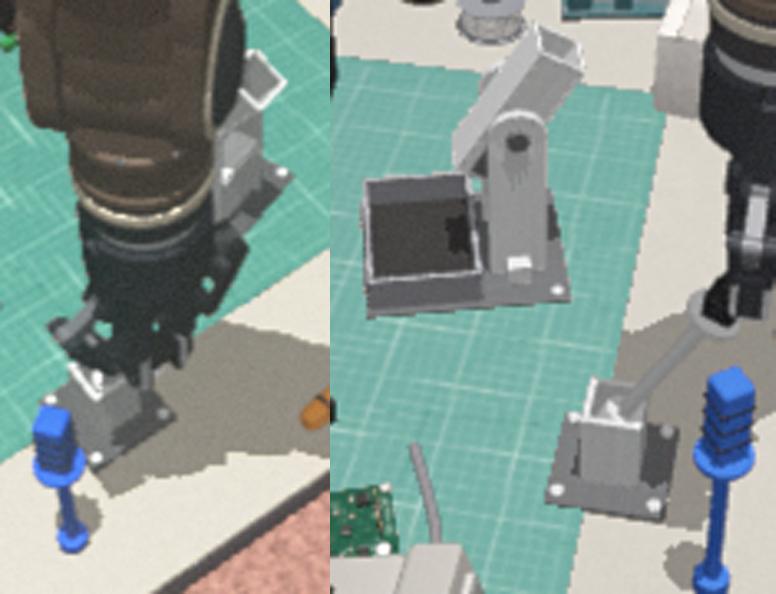

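The side view shows the tube resting tipped and the rod leaning about 0.5 rad, foot still in the socket. I'll lift it out, turn to the stand's heading and line up above the tube mouth.

```bash
python3 -m pendant '[[0,0,-2,0,1],[0,0,-4,0,1],[0,0,-8,0,1],[0,0,-12,-0.1,1],[0,0,-16,-0.2,1],[0,0,-18,-0.32,1],[0,0,-18,-0.32,1],[0,0,-18,-0.32,1]]'; python3 -c "
from h import *
go(stand(-.134,.001,.338),Y)"
```

```text
time_s: 9.1
tcp_pos: [0.4017, 0.3769, 0.342]
tcp_rot: [0.493, -3.1, 0.001]
contact_force: [-0.3, -0.2, -2.6]
width: 0.226
grip_force: 59.7
t 9.1 tcp [0.4017 0.3769 0.342 ] yaw -161.9 tilt 0.14 j [0.75 0.21 0.3  1.67 0.   0.44] F [-0.3 -0.2 -2.6] w 1.93 g 59.7
 stand xyz mm [-112.2  231.5  342. ]
 -> shift cm [  2.01 -23.06   0.4 ] roll -0.007
```

```bash
python3 -m pendant '[[0.5,-5,0,0,1],[1,-10,0,0,1],[1.5,-15,0,0,1],[2,-20,0,0,1],[2,-22,0.4,0,1],[2,-23,0.4,0,1],[2,-23,0.4,0,1],[2,-23,0.4,0,1]]'; python3 -c "
from h import *
st();f=grab('side');a=grab('scene');w=grab('wrist')
print('M proj scene,side',proj(a,stand(-.0319,0,.1758)),proj(f,stand(-.0319,0,.1758)))
A=cv2.resize(a['image'][90:240,220:330],None,fx=3.6,fy=3.6,interpolation=cv2.INTER_CUBIC)
B=cv2.resize(f['image'][120:270,230:335],None,fx=3.6,fy=3.6,interpolation=cv2.INTER_CUBIC)
cv2.imwrite('pics/g.png',np.hstack([A,B])[:,:,::-1])"
```

```text
time_s: 9.9
tcp_pos: [0.4547, 0.1529, 0.3384]
tcp_rot: [0.497, -3.1, -0.001]
contact_force: [-0.1, 0.5, -0.9]
width: 0.225
grip_force: 60.0
t 9.9 tcp [0.4547 0.1529 0.3384] yaw -161.8 tilt 0.11 j [0.32 0.07 0.13 1.64 0.   0.01] F [-0.1  0.5 -0.9] w 1.93 g 60.0
 stand xyz mm [-132.9    2.2  338.4]
M proj scene,side [282.74493823 188.35436726] [274.88922989 194.1017286 ]
```

View pics/g.png

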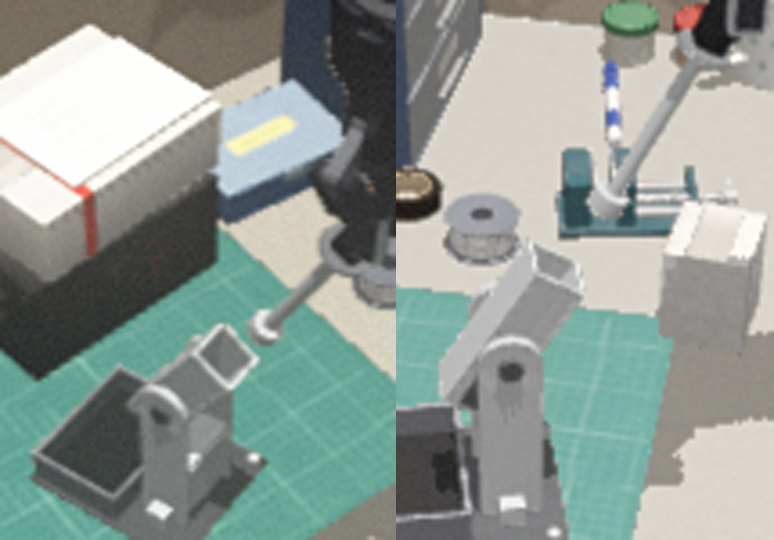

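```bash
python3 -c "
from h import *
np.set_printoptions(precision=1,suppress=True)
a=load('scene');f=load('side')
S=lambda x,y:(220+x/3.6-.36,90+y/3.6-.36); D=lambda x,y:(230+(x-396)/3.6-.36,120+y/3.6-.36)
r={}
for n,p,q in(('mouth',(226,356),(557,268)),('foot',(260,330),(603,208)),('flange',(342,245),(709,48))):
    X,e=tri(a,S(*p),f,D(*q));d=X-P;r[n]=1e3*np.array([d@EX,d@EY,X[2]]);print(n,r[n],e*1e3)
d=r['flange']-r['foot'];print(np.linalg.norm(d),'tilt',np.arctan2(-d[0],d[2]),'side',np.arctan2(d[1],d[2]))
print('off along/perp',r['foot']-r['mouth'])
"
```

```text
mouth [-31.    0.2 175.5] 1.0183464356157106
foot [-57.6   1.5 218.4] 0.505789483360204
flange [-113.     5.3  326. ] 2.626455397914211
121.02067587054749 tilt 0.4757839036657884 side 0.035469324338325295
off along/perp [-26.6   1.3  42.9]
```

The tube mouth is at scene (282,188) and side (275,194), and the rod foot at scene (292,181) and side (287,177). By triangulation the foot is 50 mm up the tube axis and within 1.5 mm of it, with 0.48 rad of tilt. I'll insert 30 mm past the mouth.

```bash
python3 -m pendant '[[-1.05,-0.1,1.7,0,1],[-2.1,-0.1,3.4,0,1],[-2.65,-0.1,4.25,0,1],[-3.2,-0.1,5.1,0,1],[-3.7,-0.1,5.95,0,1],[-4.25,-0.1,6.8,0,1],[-4.25,-0.1,6.8,0,1]]'; python3 -c "
from h import *
st()"
```

```text
time_s: 10.75
tcp_pos: [0.4959, 0.1646, 0.27]
tcp_rot: [0.497, -3.1, 0.0]
contact_force: [0.3, -1.1, -0.7]
width: 0.226
grip_force: 60.0
t 10.75 tcp [0.4959 0.1646 0.27  ] yaw -161.8 tilt 0.1 j [0.32 0.13 0.05 1.49 0.   0.  ] F [ 0.3 -1.1 -0.7] w 1.93 g 60.0
 stand xyz mm [-9.02e+01  2.00e-01  2.70e+02]
```

No contact so far. Next I'll swivel the rod to 0.56 rad against the lower wall and re-centre it.

```bash
python3 -m pendant '[[0.5,0,0.3,0,1],[0.9,0,0.55,0,1],[1.25,0,0.8,0,1],[1.25,0,0.8,0,1]]'; python3 -m pendant '[[-0.34,0,-0.2,0,1],[-0.34,0,-0.2,0,1]]'; python3 -m pendant '[[-0.5,0,0.85,0,1],[-0.75,0,1.25,0,1],[-1.05,0,1.7,0,1],[-1.05,0,1.7,0,1]]'; python3 -c "
from h import *
st()"
```

```text
time_s: 11.15
tcp_pos: [0.4839, 0.1606, 0.2643]
tcp_rot: [-0.497, 3.099, 0.001]
contact_force: [2.7, 0.7, 3.1]
width: 0.228
grip_force: 60.1
time_s: 11.35
tcp_pos: [0.4866, 0.1615, 0.2651]
tcp_rot: [0.497, -3.1, 0.001]
contact_force: [0.0, -0.4, -1.5]
width: 0.226
grip_force: 59.9
time_s: 11.75
tcp_pos: [0.497, 0.1649, 0.2471]
tcp_rot: [0.497, -3.1, 0.0]
contact_force: [-0.1, 0.7, -0.9]
width: 0.226
grip_force: 60.0
t 11.75 tcp [0.497  0.1649 0.2471] yaw -161.8 tilt 0.1 j [ 0.32  0.13 -0.01  1.44  0.    0.  ] F [-0.1  0.7 -0.9] w 1.93 g 60.0
 stand xyz mm [-8.900e+01  2.000e-01  2.471e+02]
```

```bash
python3 -m pendant '[[-0.25,0,0.42,0,1],[-0.5,0,0.85,0,1],[-0.5,0,0.85,0,1]]';python3 -m pendant '[[-0.25,0,0.42,0,1],[-0.5,0,0.85,0,1],[-0.5,0,0.85,0,1]]'; python3 -c "
from h import *
st()"
```

```text
time_s: 12.05
tcp_pos: [0.502, 0.1666, 0.239]
tcp_rot: [0.498, -3.101, 0.0]
contact_force: [-0.4, 0.6, -0.0]
width: 0.221
grip_force: 60.1
time_s: 12.35
tcp_pos: [0.5069, 0.1682, 0.2305]
tcp_rot: [0.498, -3.102, 0.0]
contact_force: [0.8, 0.5, -0.7]
width: 0.226
grip_force: 60.1
t 12.35 tcp [0.5069 0.1682 0.2305] yaw -161.8 tilt 0.02 j [ 0.32  0.14 -0.02  1.41 -0.    0.  ] F [ 0.8  0.5 -0.7] w 1.93 g 60.1
 stand xyz mm [-7.860e+01  1.000e-01  2.305e+02]
```

```bash
python3 -m pendant '[[-0.3,0,0.45,0,1],[-0.55,0,0.9,0,1]]';python3 -c "
from h import *
st();f=grab('side');a=grab('scene')
A=cv2.resize(a['image'][130:260,220:320],None,fx=3.9,fy=3.9,interpolation=cv2.INTER_CUBIC)
B=cv2.resize(f['image'][150:280,215:315],None,fx=3.9,fy=3.9,interpolation=cv2.INTER_CUBIC)
cv2.imwrite('pics/i.png',np.hstack([A,B])[:,:,::-1])"
```

```text
time_s: 12.55
tcp_pos: [0.5117, 0.1697, 0.2225]
tcp_rot: [0.498, -3.102, 0.0]
contact_force: [-17.5, -5.8, 29.2]
width: 0.223
grip_force: 64.2
t 12.55 tcp [0.5117 0.1697 0.2225] yaw -161.8 tilt 0.02 j [ 0.32  0.15 -0.03  1.39 -0.    0.  ] F [-17.5  -5.8  29.2] w 1.91 g 64.2
 stand xyz mm [-7.360e+01  1.000e-01  2.225e+02]
```

View pics/i.png

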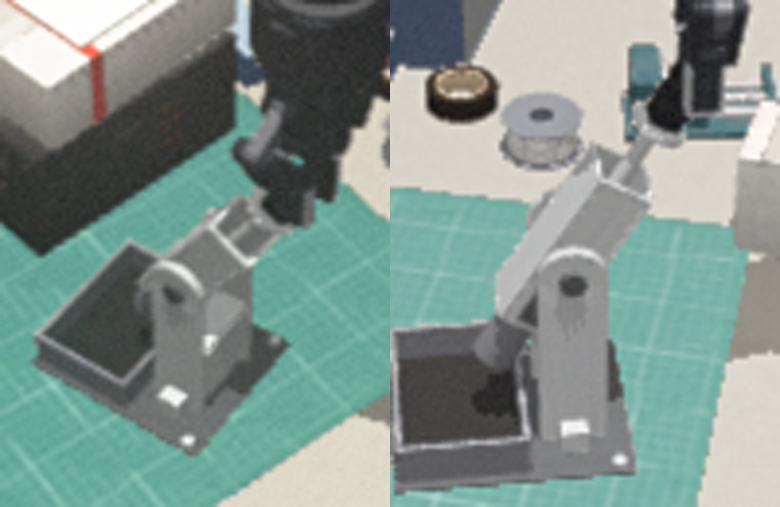

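The cell now sticks out about 35 mm below the tube, at side (341,240), and the rod is inside the tube. The 34 N axial force suggests the foot is catching a clip edge. I'll back off slightly, shift toward centre and retry.

```bash
python3 -m pendant '[[0.2,0,-0.35,0,1],[0,0,-0.45,0,1],[0,0,-0.45,0,1]]';python3 -m pendant '[[-0.2,0,0.35,0,1],[-0.3,0,0.5,0,1]]';python3 -c "
from h import *
st()"
```

```text
time_s: 12.95
tcp_pos: [0.5124, 0.17, 0.2264]
tcp_rot: [-0.498, 3.102, 0.0]
contact_force: [-0.1, -0.2, -1.7]
width: 0.222
grip_force: 59.8
time_s: 13.15
tcp_pos: [0.5139, 0.1704, 0.2237]
tcp_rot: [-0.497, 3.102, -0.0]
contact_force: [-13.2, -4.2, 23.5]
width: 0.225
grip_force: 63.1
t 13.15 tcp [0.5139 0.1704 0.2237] yaw -161.8 tilt 0.02 j [ 0.32  0.16 -0.02  1.39 -0.    0.  ] F [-13.2  -4.2  23.5] w 1.93 g 63.1
 stand xyz mm [-71.3  -0.  223.7]
```

```bash
python3 -m pendant '[[0.25,0.15,-0.4,0,1],[0.35,0.15,-0.4,0,1],[0.1,0.15,0,0,1],[0,0.15,0.15,0,1]]';python3 -c "
from h import *
st()"; python3 -m pendant '[[0.25,-0.3,-0.4,0,1],[0.25,-0.3,-0.4,0,1],[0.1,-0.3,-0.1,0,1],[-0.1,-0.3,0.1,0,1]]';python3 -c "
from h import *
st()"
```

```text
time_s: 13.55
tcp_pos: [0.5142, 0.1722, 0.2198]
tcp_rot: [0.498, -3.101, 0.0]
contact_force: [-3.8, -1.9, 4.4]
width: 0.224
grip_force: 60.6
t 13.55 tcp [0.5142 0.1722 0.2198] yaw -161.8 tilt 0.04 j [ 0.32  0.16 -0.03  1.39  0.    0.  ] F [-3.8 -1.9  4.4] w 1.91 g 60.6
 stand xyz mm [-70.4   1.6 219.8]
time_s: 13.95
tcp_pos: [0.5134, 0.1693, 0.223]
tcp_rot: [0.498, -3.101, -0.002]
contact_force: [-25.2, -4.9, 37.6]
width: 0.232
grip_force: 65.1
t 13.95 tcp [0.5134 0.1693 0.223 ] yaw -161.8 tilt 0.09 j [ 0.32  0.16 -0.02  1.39  0.   -0.  ] F [-25.2  -4.9  37.6] w 1.98 g 65.1
 stand xyz mm [-72.   -0.8 223. ]
```

Moving to +y lets it pass, with 6 N at greater depth, so the clip edge is in y. I'll go to y = +2 mm and push on.

```bash
python3 -m pendant '[[0.3,0,-0.5,0,1],[0.4,0.34,-0.5,0,1],[0.2,0.34,-0.1,0,1],[0,0.34,0.3,0,1],[-0.2,0.34,0.6,0,1]]';python3 -c "
from h import *
st()"
```

```text
time_s: 14.45
tcp_pos: [0.5172, 0.1734, 0.213]
tcp_rot: [0.498, -3.102, 0.001]
contact_force: [-2.7, -1.4, 4.9]
width: 0.227
grip_force: 60.6
t 14.45 tcp [0.5172 0.1734 0.213 ] yaw -161.8 tilt 0.03 j [ 0.32  0.17 -0.03  1.37 -0.    0.01] F [-2.7 -1.4  4.9] w 1.94 g 60.6
 stand xyz mm [-67.2   1.8 213. ]
```

```bash
python3 -m pendant '[[-0.25,0,0.4,0,1],[-0.5,0,0.8,0,1],[-0.75,0,1.2,0,1]]';python3 -c "
from h import *
st()"
```

```text
time_s: 14.75
tcp_pos: [0.5242, 0.1761, 0.2003]
tcp_rot: [0.498, -3.101, -0.001]
contact_force: [-0.3, 1.2, 0.3]
width: 0.228
grip_force: 60.0
t 14.75 tcp [0.5242 0.1761 0.2003] yaw -161.8 tilt 0.06 j [ 0.32  0.18 -0.04  1.35  0.    0.01] F [-0.3  1.2  0.3] w 1.95 g 60.0
 stand xyz mm [-59.7   2.2 200.3]
```

```bash
python3 -c "
from h import *
old=load('side')['image'].copy();f=grab('side');n=f['image']
d=np.abs(n.astype(int)-old).sum(2)
g=cv2.cvtColor(n,cv2.COLOR_RGB2GRAY)
print('tray new');print(g[234:268:2,216:256:2]);print('old');print(cv2.cvtColor(old,cv2.COLOR_RGB2GRAY)[234:268:2,216:256:2])
"
```

```text
tray new
[[179 175 153 143 131 166 167 155 113  51 104  91  88  91  90 104 156 140
  128 149]
 [118  85  93  93  89  82  91  67  51  94 115  92  90  92  90 114 171 173
  124 148]
 [130  95  93  94  95  69  59  93 104 115 113  98  93  93  92 114 119 107
  127 148]
 [152  89  92  92  96  90  82  92 105 113 116 110  69  73  66  78  76  84
  136 150]
 [154  65  69  66  70  69  75  87 100 111 114 114  73  70  69  61  91  79
  133 147]
 [188  64  69  70  69  68  71  85  95 106 113 117 107  69  63  67 104  80
  135 148]
 [169  63  71  66  69  68  68  79  91 101 110 117 114  43  44  55 109  78
  133 146]
 [168  68  68  67  66  48  44  63  87  96 111 114 117  70  43  47 104  74
   86 148]
 [169  67  66  69  44  41  43  49  82  95 103 112 114  82  43  42 167  79
   85 150]
 [165  66  65  67  50  44  45  38  65  88 100 110 116  88  39  44 180  99
   82 151]
 [170  67  66  68  68  69  49  48  47  85  98 107 110  53  45  41 129  93
   80 149]
 [169  72  68  67  70  68  71  69  67  53  70  66  51  51  64  48 101 101
   82 151]
 [175  79  70  66  65  67  70  70  69  69  70  66  72  70  68  69  93 1
[... 1104 characters left out ...]
 167  83
   86 150]
 [164  63  66  71  69  69  71  68  69  69  45  44  43  40  45  42 181  97
   80 149]
 [171  68  66  68  69  66  71  68  67  69  63  40  47  46  41  39 127  94
   81 149]
 [168  74  67  64  68  69  68  70  72  67  68  65  68  44  65  46  99  99
   81 149]
 [174  80  69  72  67  67  69  70  68  71  67  68  63  70  70  66  94 132
   80 150]
 [186  82  64  70  71  69  70  68  68  69  70  66  67  65  63  67  89 190
   80 147]
 [155  93  69  69  64  69  72  79  78  86 102  96 114 120 127 151 180 164
  123 147]
 [145 131 146 149 169 170 176 170 142 119 107  96 105 107 100  95  91 100
  131 127]
 [ 94 105  97  95  94  93  92  92  92  93  92  91  96  92  94  94  93 105
  129 132]]
```

The force fell to zero, and the side image shows a bright cell-sized body in the tray at about (234,246). I'll withdraw along the tube.

```bash
python3 -m pendant '[[0.5,0,-0.85,0,1],[1.05,0,-1.7,0,1],[1.6,0,-2.55,0,1],[2.1,0,-3.4,0,1]]'; python3 -m pendant '[[1.05,0,-1.7,0,1],[2.1,0,-3.4,0,1],[3.2,0,-5.1,0,1],[4.2,0,-6.8,0,1],[5.3,0,-8.5,0,1],[6.4,0,-10.2,0,1],[6.4,0,-10.2,0,1]]';python3 -c "
from h import *
st();f=grab('side');a=grab('scene')
g=cv2.cvtColor(f['image'],cv2.COLOR_RGB2GRAY)
print(g[226:268:2,212:256:2])
go([.402,.377,.345],0)"
```

```text
time_s: 15.2
tcp_pos: [0.5037, 0.1687, 0.2367]
tcp_rot: [-0.497, 3.101, -0.002]
contact_force: [-0.1, 0.5, -0.9]
width: 0.226
grip_force: 59.8
time_s: 15.9
tcp_pos: [0.4428, 0.1487, 0.3408]
tcp_rot: [-0.496, 3.097, 0.0]
contact_force: [0.1, -0.9, -1.0]
width: 0.229
grip_force: 59.9
t 15.9 tcp [0.4428 0.1487 0.3408] yaw -161.8 tilt 0.31 j [ 0.32  0.04  0.1   1.63 -0.    0.01] F [ 0.1 -0.9 -1. ] w 1.95 g 59.9
 stand xyz mm [-145.6    2.   340.8]
[[165 160 166 159 161 155 169 158 159 159 161 161 164 157 160 209 188 176
  142 138  96 156]
 [158 163 184  94 144 160 166 161 161 157 162 160 155 161 157 197 190 144
  144  79  98 149]
 [157 163 159  83 170 164 157 159 158 154 156 156 157 166 155 176 144 144
  107  66  89 148]
 [163 135  74 157 164 167 167 162 153 163 161 159 188 185 180 173 171 149
  114  73  87 148]
 [160  91  67 134 148 157 165 168 167 158 138 101  97  93  89  93  84 172
  160 156 125 147]
 [163  88  84 104 120 137 151 162 167 167 164 160 130  94  91  91  87 177
  173 171 125 149]
 [157 161  88  81  89 106 124 141 154 163 167 167 163 157 116  94  93 116
  170 151 126 148]
 
[... 810 characters left out ...]
69  46
   98  99  83 149]
 [172 156 174  79  68  71  67  70  69  68  70  67  67  72  70  70  70  65
   91 133  84 147]
 [173 177 188  79  71  69  69  65  67  67  67  68  70  70  65  65  69  70
   88 191  79 150]
 [165 160 156  90  67  66  66  66  72  79  78  82 101  96 114 120 127 149
  180 166 123 144]
 [158 161 145 131 145 152 169 169 178 172 142 118 108  93 107 105  99  94
   95 100 130 126]
 [166 160  94 106  95  94  91  91  92  95  92  95  94  94  93  94  93  93
   93 105 131 130]]
t 16.0 tcp [0.4435 0.1491 0.3379] yaw -161.8 tilt 0.11 j [ 0.32  0.04  0.1   1.63 -0.    0.01] F [-0.7  0.5 -1.2] w 1.92 g 59.9
 stand xyz mm [-144.8    2.1  337.9]
 -> shift cm [-3.18 22.95 -0.72] roll 0.318
```

```bash
python3 -c "
from h import *
go([.352,.377,.30],0)"; python3 -m pendant '[[1,2,-1,0,1],[1.6,7,-1,0.1,1],[1.6,12,-1,0.2,1],[1.6,17,-0.5,0.32,1],[1.6,21,0,0.32,1],[1.6,24.5,0,0.32,1],[1.6,24.5,0,0.32,1],[1.6,24.5,0,0.32,1]]'; python3 -c "
from h import *
go([.352,.377,.158],0)"
```

```text
t 16.0 tcp [0.4435 0.1491 0.3379] yaw -161.8 tilt 0.11 j [ 0.32  0.04  0.1   1.63 -0.    0.01] F [-0.7  0.5 -1.2] w 1.92 g 59.9
 stand xyz mm [-144.8    2.1  337.9]
 -> shift cm [ 1.58 24.51  3.77] roll 0.318
time_s: 16.8
tcp_pos: [0.3512, 0.3775, 0.3357]
tcp_rot: [-0.0, -3.14, 0.004]
contact_force: [0.1, 0.8, -0.7]
width: 0.228
grip_force: 59.9
t 16.8 tcp [0.3512 0.3775 0.3357] yaw 180.0 tilt 0.15 j [ 0.82  0.14  0.2   1.64 -0.    0.82] F [ 0.1  0.8 -0.7] w 1.95 g 59.9
 stand xyz mm [-159.8  248.   335.7]
 -> shift cm [-1.000e-01 -1.000e-02  1.777e+01] roll -0.0
```

```bash
python3 -m pendant '[[0.3,0,4,0,1],[0.3,0,8,0,1],[0.3,0,12,0,1],[0.3,0,15,0,1],[0.3,0,16.5,0,1],[0.3,0,17.7,0,1],[0.3,0,17.7,0,1]]'; python3 -c "
from h import *
st()"
```

```text
time_s: 17.5
tcp_pos: [0.3484, 0.3755, 0.1588]
tcp_rot: [-0.005, -3.14, 0.003]
contact_force: [-0.8, -0.7, -1.1]
width: 0.226
grip_force: 59.9
t 17.5 tcp [0.3484 0.3755 0.1588] yaw 179.8 tilt 0.15 j [ 0.82  0.11 -0.21  1.25 -0.    0.83] F [-0.8 -0.7 -1.1] w 1.93 g 59.9
 stand xyz mm [-163.2  247.   158.8]
```

```bash
python3 -m pendant '[[-1,0,0,0,1],[-1.8,0,-0.05,0,1],[-2.4,0,-0.4,0,1],[-3,0,-0.7,0,1],[-4.1,0,-1.15,0,1],[-5.2,0,-1.55,0,1],[-6.4,0,-1.8,0,1],[-7.5,0,-2.05,0,1],[-8.7,0,-2.2,0,1],[-9.9,0,-2.25,0,1],[-9.9,0,-2.25,0,1]]'; python3 -c "
from h import *
np.set_printoptions(precision=4,suppress=True)
st();f=grab('side')
for z in(.042,.056,.1,.15): print(z,proj(f,[.447,.377,z]))
g=cv2.cvtColor(f['image'],cv2.COLOR_RGB2GRAY)
for v in range(262,322,4): print(v,g[v,280:330:2])
"
```

```text
time_s: 18.6
tcp_pos: [0.4493, 0.3768, 0.1828]
tcp_rot: [0.005, 3.141, 0.0]
contact_force: [-1.4, 0.6, -1.0]
width: 0.23
grip_force: 63.6
t 18.6 tcp [0.4493 0.3768 0.1828] yaw 179.8 tilt 0.06 j [ 0.7   0.24 -0.    1.32 -0.    0.7 ] F [-1.4  0.6 -1. ] w 1.97 g 63.6
 stand xyz mm [-67.1 216.3 182.8]
0.042 [305.4709 310.2064]
0.056 [305.7983 305.4956]
0.1 [306.8642 290.1604]
0.15 [308.1478 271.6911]
262 [169 161 162 160 162 161 168 160 167 217 176  55  43  41  33 109  94 173
 209 151 141 143 145 143 144]
266 [162 162 167 167 164 161 163 158 163 214 167  88  18  30  34  37  44 164
 163 144 144 143 143 143 144]
270 [158 167 160 163 166 166 164 160 152 152 132 160 166 162 165 162 235 231
 147 145 144 145 145 138 144]
274 [160 163 160 163 155 164 158 159 143 145 144 146 141 128 134 131 142 141
 142 142 144 142 142 143 144]
278 [165 159 167 164 164 164 160 147 143 144 142 144 136 133 133 142 145 143
 142 144 146 141 144 144 141]
282 [163 163 166 166 169 159 159 143 141 142 142 144 135 132 132 144 141 142
 142 144 143 142 143 141 140]
286 [159 162 165 172 174 170 144 142 143 140 142 146 124 1
[... 204 characters left out ...]
 145 126 134 130 145 144 143
 143 142 119 130 129 131 132]
298 [168 162 159 128 131 128 129 133 132 136 160 144 128 144 139 141 143 143
 144 135  57  99 132 134 133]
302 [173 161 133 129 131 131 130 132 131 141 148 158 132 146 164 156 141 155
 213 187  53  62  65  74  73]
306 [164 233 195 161 132 130 128 132 131 179 124 236 201 187 233 221 213 213
 215 149  60  64  65  54  67]
310 [ 87 142 141 129 129 129 133 130 132 139 118 133 141 146 143 150 215 215
 216  65  62  50  74  71  58]
314 [100 143 140 132 129 129 132 130 133 130 107  78  79  93 126 185 214 214
 136  62  50  59  76  73  71]
318 [102 144 131 132 130 128 134 130 129 127  84  80  76  85 131 214 213 212
 129 127  69  63  70  75  70]
```

The rod is vertical again: the shaft stays at column 306 down the side view, next to the socket. I'll lift, move 28 mm over the socket and lower.

```bash
python3 -m pendant '[[0.1,0,-2,0,1],[0.1,0,-4,0,1],[-1.2,0,-4,0,1],[-2.8,0,-4,0,1],[-2.8,0,-4,0,1],[-2.8,0,-2.5,0,1],[-2.8,0,-1,0,1],[-2.8,0,0,0,1]]'; python3 -c "
from h import *
st()"
```

```text
time_s: 19.45
tcp_pos: [0.4754, 0.3762, 0.1806]
tcp_rot: [-0.003, -3.141, 0.003]
contact_force: [-0.3, -0.3, -1.2]
width: 0.229
grip_force: 63.4
t 19.45 tcp [0.4754 0.3762 0.1806] yaw 179.9 tilt 0.12 j [ 0.67  0.29  0.05  1.33 -0.    0.67] F [-0.3 -0.3 -1.2] w 1.96 g 63.4
 stand xyz mm [-42.5 207.4 180.6]
```

```bash
python3 -m pendant '[[0,0,1,0,1],[0,0,2,0,1],[0,0,2.7,0,1],[0,0,3,0,1],[0,0,3,0,1]]'; python3 -c "
from h import *
st()"
```

```text
time_s: 19.95
tcp_pos: [0.4754, 0.3766, 0.1525]
tcp_rot: [-0.003, -3.141, 0.0]
contact_force: [-0.7, -0.8, -1.2]
width: 0.226
grip_force: 63.4
t 19.95 tcp [0.4754 0.3766 0.1525] yaw 179.9 tilt 0.02 j [ 0.67  0.29 -0.01  1.27 -0.    0.67] F [-0.7 -0.8 -1.2] w 1.93 g 63.4
 stand xyz mm [-42.4 207.8 152.5]
```

```bash
python3 -m pendant '[[0,0,0.2,0,1],[0,0,0.35,0,1],[0,0,0.35,0,1]]'; python3 -m pendant '[[0,0,0,0,2.5],[0,0,0,0,4],[0,0,0,0,5],[0,0,0,0,5],[0,0,-3,0,5],[0,0,-7,0,5],[0,0,-11,0,5],[0,0,-15,0,5],[0,0,-18,0,5],[3,-5,-18,0,5],[7,-10,-18,0,5],[10,-14,-18,0,5]]'; python3 -c "
from h import *
np.set_printoptions(linewidth=150)
st();f=grab('side');a=grab('scene');print(proj(f,[.476,.3765,.186]),proj(f,[.476,.3765,.01]))
h=cv2.cvtColor(f['image'],cv2.COLOR_RGB2GRAY)
dk=(h[250:285,280:305]<60);v,u=np.nonzero(dk);print('handle dark',u.min()+280,u.max()+280,v.min()+250,v.max()+250,[ (r+250,round(np.nonzero(dk[r])[0].mean()+280,1)) for r in range(5,28,5) if dk[r].any()])
print(h[226:268:2,208:256:2])
n=cv2.cvtColor(a['image'],cv2.COLOR_RGB2GRAY);print('scene tray');print(n[190:232:2,226:270:2])"
```

```text
time_s: 20.25
tcp_pos: [0.4755, 0.3768, 0.1494]
tcp_rot: [0.003, 3.141, 0.0]
contact_force: [0.6, 0.1, -0.2]
width: 0.228
grip_force: 63.4
time_s: 21.45
tcp_pos: [0.3882, 0.2538, 0.329]
tcp_rot: [0.002, 3.142, -0.0]
contact_force: [-0.3, -0.1, 1.2]
width: 0.584
grip_force: 0.0
t 21.45 tcp [0.3882 0.2538 0.329 ] yaw 179.9 tilt 0.01 j [ 0.58  0.03  0.07  1.61 -0.    0.58] F [-0.3 -0.1  1.2] w 4.98 g 0.0
 stand xyz mm [-164.1  119.   329. ]
[293.61289079 255.16796901] [290.84013515 318.17030731]
handle dark 289 299 254 279 [(255, np.float64(295.0)), (260, np.float64(294.5)), (265, np.float64(294.5)), (270, np.float64(293.5)), (275, np.float64(293.5))]
[[159 159 163 161 166 160 158 155 171 156 158 157 162 158 164 158 160 210 184 174 143 140  95 155]
 [161 164 158 161 185  93 145 159 168 159 162 159 163 160 159 161 158 198 191 145 144  81  97 148]
 [159 162 157 164 158  85 170 164 156 159 156 154 155 158 158 163 156 176 143 145 108  64  90 151]
 [159 157 162 134  72 155 163 168 167 163 155 162 164 162 187 184 179 172 169 149 112  77  86 147]
 [160 160 159  90  72 136 147 159 165 168 165 1
[... 2859 characters left out ...]
6  66  67  67  69  72  64  64  68  64  71 125 124 125 124 126]
 [145 146  84 109 146  90  67  68  67  67  70  64  66  67  65  64  65 123 125 126 126 120]
 [145 150  87  85  83 112 143  75  65  65  66  67  67  66  66  69 128 123 122 124 122 126]
 [145 126  92  80  81  74  94 129 116  73  66  65  64  64  70 127  99 124 129 127 126 124]
 [152 152 108 106  92  78  79  76  93 140  97  66  65  65 120 103  76 128 126 124 125 123]
 [153 144 160 151 108 103  83  78  80  80 114 147  88 117 102  75  82 126 124 126 121 123]
 [151 154 145 176 174 124 111 102  82  81  79  84 112 109  75  79 104 127 135 131 122 122]
 [153 158 173 150 173 153 151 134 112  98  84  81  82  76  77 103 112 127 240 239 191 121]]
```

The rod is upright in its holder, with its handle on its original pixels at side (294,266). I'll use the image difference from the start to get the cell's resting position.

```bash
python3 -c "
from h import *
np.set_printoptions(linewidth=170,precision=1,suppress=True)
for n,ref,(r0,r1,c0,c1) in(('side','b',(222,262,206,250)),('scene','a',(180,216,226,268))):
    f=load(n);o=cv2.imread('pics/%s.png'%ref)[:,:,::-1].astype(int);m=f['image'].astype(int)
    d=m-o; ad=np.abs(d).sum(2)[r0:r1,c0:c1]; sg=m.max(2)-m.min(2); sg=sg[r0:r1,c0:c1]; up=d.sum(2)[r0:r1,c0:c1]
    print(n,r0,c0)
    for i in range(0,r1-r0,1): print(r0+i,''.join('.' if ad[i,j]<45 else ('#' if sg[i,j]<22 and m[r0+i,c0+j].mean()>72 else ('s' if up[i,j]<0 else '+')) for j in range(c1-c0)))
    for k,p in dict(rimFL=(.07+.031,-.051),rimFR=(.101,.051),rimNL=(.031,-.051),rimNR=(.031,.051)).items(): print(k,proj(f,stand(*p,.03)),'floor',proj(f,stand(*p,.007)))
"
```

```text
side 222 206
222 ....................................########
223 ....................................########
224 ....................................########
225 ....................................########
226 ...........#........................########
227 ...........###......................########
228 ..........######....................########
229 .........#########..................########
230 .........###########.................######s
231 ........#############................######s
232 ........#########.#####.................####
233 .......###s#######...#..#................###
234 .......##s####..###########.................
235 ......##ss#..#################..............
236 ........ss#.###################.............
237 .........##....##################...........
238 .........##.#....##################.........
239 .........##.......#################.....##..
240 ....................###############.....##..
241 ........#.......s...###############.....s#..
242 ........#...ssssss...##############.....s#..
243 ........#...sssssssss.############......s#..
244 .....
[... 2198 characters left out ...]
..........####.........
205 ..............................###.........
206 ..............................###.........
207 ...............................###........
208 ...............................###........
209 ................................#.........
210 ..........................................
211 ..........................................
212 ..........................................
213 ..........................................
214 ..........................................
215 ..........................................
rimFL [253.5 191.7] floor [253.7 197. ]
rimFR [230.8 214.6] floor [231.5 219.8]
rimNL [273.6 202.6] floor [273.6 207.9]
rimNR [251.4 226.5] floor [251.8 231.6]
```

```bash
python3 -c "
from h import *
np.set_printoptions(precision=1,suppress=True)
a=load('scene');f=load('side')
for n,p,q in(('upper end',(251,190.5),(215.5,231.5)),('mid',(255.5,196),(227,238)),('lower',(258.5,203),(237,243.5))):
    X,e=tri(a,p,f,q);d=X-P;print(n,1e3*np.array([d@EX,d@EY,X[2]]),X*1e3,e*1e3)
"
```

```text
upper end [102.4 -41.9  44.7] [691.9 185.7  44.7] 3.090100459449065
mid [ 79.3 -32.4  36.8] [667.  187.4  36.8] 8.47999967723314
lower [ 57.8 -17.4  32.8] [641.8 194.8  32.8] 12.409887989062092
```

```bash
python3 -c "
from h import *
np.set_printoptions(precision=1,suppress=True)
a=load('scene');f=load('side')
def s(X): d=X-P; return 1e3*np.array([d@EX,d@EY,X[2]])
# PSU bottom corner & top corner (scene crop c / picture i), side too
for u,v in((230.8,195),(281,156),(194,165)): print('psu base',s(onz(a,u,v,0)))
print('corner top tri',tri(a,(229,163),f,(176,218)))
for u,v in((117,240),(176,250)): print('side base',s(onz(f,u,v,0)))
# side view front face top row
for u,v in((176,218),(118,206)): print(s(onz(f,u,v,.09)))
"
```

```text
psu base [163.7 -23.2   0. ]
psu base [ 137.6 -241.7    0. ]
psu base [332.6 -53.3   0. ]
corner top tri (array([0.8, 0.2, 0.1]), np.float64(0.0024248427490446076))
side base [344.5 -90.7   0. ]
side base [200.3 -38.6   0. ]
[190.9 -48.   90. ]
[ 328.6 -108.4   90. ]
```

The cell is in the tray but propped, with one end up on the far rim. I'll take a closer wrist measurement before lowering it properly in.

```bash
python3 -c "
from h import *
go(stand(.088,-.035,.24),np.radians(-10.5))"
```

```text
t 21.55 tcp [0.3851 0.2508 0.3307] yaw 179.8 tilt 0.03 j [ 0.58  0.02  0.07  1.62 -0.    0.58] F [ 0.8  0.5 -0.2] w 4.97 g 0.0
 stand xyz mm [-167.9  117.2  330.7]
 -> shift cm [-29.11  -6.21   9.09] roll 0.18
```

```bash
python3 -m pendant '[[-5,-1,1,0.18,6],[-10,-2,2,0.18,6],[-15,-3,2,0.18,6],[-20,-4,2,0.18,6],[-25,-5,2,0.18,6],[-29,-6.2,3,0.18,6],[-29,-6.2,4,0.18,6],[-29,-6.2,4,0.18,6]]'; python3 -c "
from h import *
np.set_printoptions(linewidth=170,precision=1,suppress=True)
st();f=grab('wrist','w9')
for k,p in dict(FL=(.101,-.051),FR=(.101,.051),NL=(.031,-.051),NR=(.031,.051)).items(): print(k,proj(f,stand(*p,.03)))
print(proj(f,stand(.08,-.032,.035)),proj(f,stand(.105,-.042,.045)))
g=cv2.cvtColor(f['image'],cv2.COLOR_RGB2GRAY)
q=[proj(f,stand(*p,.03)) for p in((.101,-.051),(.101,.051),(.031,-.051),(.031,.051))]
u0,v0=np.min(q,0).astype(int)-12;u1,v1=np.max(q,0).astype(int)+12
print(u0,v0)
for v in range(v0,min(v1,420),3): print(v,''.join(' .:-=+*#%@'[min(9,int(g[v,u])//24)] for u in range(u0,min(u1,560),2)))
"
```

```text
time_s: 22.35
tcp_pos: [0.6801, 0.1917, 0.2846]
tcp_rot: [-0.287, -3.123, 0.003]
contact_force: [-0.0, -0.5, 0.6]
width: 0.7
grip_force: 0.0
t 22.35 tcp [0.7 0.2 0.3] yaw 169.5 tilt 0.34 j [0.3 0.5 0.6 1.7 0.  0.5] F [-0.  -0.5  0.6] w 5.97 g 0.0
 stand xyz mm [ 93.1 -32.6 284.6]
FL [266.1 188.1]
FR [338.6 148.5]
NL [237.8 138.7]
NR [312.5  95.6]
[271.1 166.9] [273.8 189.9]
225 83
83 =-::+++++++++++++++++++++++++*----=**+==-====+++++++==*+==++===
86 %----++++++++++++++++++++++++*=:---++====-==-======+==+++++**++
89 %#---++++++++++++++++++++++++++:----=--==-===-=+=+++++++===+===
92 %%*-:.:+++++++++++++++++++++++*+:--:-==-==--=#++*+++===++======
95 %%%+--::++++++++++++++++++++++++-:--====--**+-*========++=++++=
98 @@@@+--::+++++++++++++++++++++++*:===--=**-  .=*==+++++++===+==
101 +@@@@---::+++++++++++++++++++++++=---**+.......++===+===++==+==
104 -=@%%%-.:+=++++++++++++++++++++++*-**- ...... .:*===+===++++++=
107 --=%%%#----:++++++++++++++++++++++=  ...........-*=++===++===+=
110 --:+%##*----:++++++++++++++++++++++-.............+*==+===+===+=
113 ---.*###*---:-++++++++++++++++++++++..
[... 1229 characters left out ...]
++++======+===+++**+
170 +==++======+===++:-===+====-..........:**++===+===++++++=+===+=
173 ===++======+++==+=-========-:......:+*++==+==++++++======+===+=
176 =+++*+==+===+===-=-=====+==-:...:=*++++**+++======+===+=++++=++
179 =+==++==+===+++++---====+==-:.-*++++===+==++==++=+++==+===+==++
182 =++=+++=++++======-===+=-::-:*+===========++++++=======+=====+*
185 +++==++==+===+=++*=.. ..:....+==+==+++==+==++==+===+++++===+==+
188 =====++++***++===+--==+++===-===+===+===+==++++++==+===+===+==+
191 ==++++*+======+====:::+*+==-:+======++++++==+==========+==+++=+
194 ===+==++===++++++++======++==++++++==+======++==+++++==+===+==+
197 ===+==++++=+==+===+===+++++======+===+==++++++======+===+==++==
```

```bash
python3 -c "
from h import *
np.set_printoptions(precision=1,suppress=True)
f=load('wrist')
for u,v,z in((268,142,.025),(268.7,163,.035),(269.5,182,.043),(269.5,188,.046)):
    X=onz(f,u,v,z);d=X-P;print(1e3*np.array([d@EX,d@EY,X[2]]))
    G=X.copy();G[2]=.04
go(stand(.088,-.035,.04),np.radians(-10.5))
X=onz(f,269,175,.04);X[2]=.04;go(X,np.radians(-10.5))"
```

```text
[ 52.5 -21.1  25. ]
[ 74.4 -32.2  35. ]
[ 94.2 -42.   43. ]
[100.2 -45.3  46. ]
t 22.4 tcp [0.7 0.2 0.3] yaw 169.6 tilt 0.18 j [0.3 0.5 0.6 1.7 0.  0.5] F [-1.  -0.   1.1] w 6.02 g 0.0
 stand xyz mm [ 92.2 -31.8 287.3]
 -> shift cm [ 0.1 -0.5 24.7] roll 0.001
t 22.4 tcp [0.7 0.2 0.3] yaw 169.6 tilt 0.18 j [0.3 0.5 0.6 1.7 0.  0.5] F [-1.  -0.   1.1] w 6.02 g 0.0
 stand xyz mm [ 92.2 -31.8 287.3]
 -> shift cm [ 0.1 -0.8 24.7] roll 0.001
```

The wrist view puts the cell axis from stand (50,-20) mm to (101,-46) mm, rising onto the rim. I'll grip it near the raised end and swing it fully inside.

```bash
python3 -m pendant '[[-0.8,-0.8,5,0,6],[-0.8,-0.8,10,0,6],[-0.8,-0.8,15,0,6],[-0.8,-0.8,19,0,6],[-0.8,-0.8,22,0,6],[-0.8,-0.8,24,0,6],[-0.8,-0.8,24.9,0,6],[-0.8,-0.8,24.9,0,6]]'; python3 -c "
from h import *
st()"
```

```text
time_s: 23.2
tcp_pos: [0.6843, 0.1833, 0.0411]
tcp_rot: [0.284, 3.129, 0.0]
contact_force: [-0.5, -0.3, 0.6]
width: 0.701
grip_force: 0.0
t 23.2 tcp [0.6843 0.1833 0.0411] yaw 169.6 tilt 0.01 j [0.26 0.52 0.09 1.13 0.   0.44] F [-0.5 -0.3  0.6] w 5.99 g 0.0
 stand xyz mm [ 94.4 -41.8  41.1]
```

```bash
python3 -m pendant '[[0,0,0.2,0,4],[0,0,0.2,0,2.6],[0,0,0.2,0,2],[0,0,0.2,0,2],[0,0,0.2,0,2]]'; python3 -c "
from h import *
st()"
```

```text
time_s: 23.7
tcp_pos: [0.6862, 0.184, 0.0407]
tcp_rot: [0.284, 3.126, 0.005]
contact_force: [-0.5, 3.4, 5.1]
width: 0.275
grip_force: 58.3
t 23.7 tcp [0.6862 0.184  0.0407] yaw 169.6 tilt 0.24 j [0.26 0.52 0.09 1.13 0.   0.44] F [-0.5  3.4  5.1] w 2.35 g 58.3
 stand xyz mm [ 96.4 -41.8  40.7]
```

```bash
python3 -m pendant '[[0,0,-0.4,0,2],[0.3,0,-0.8,0,2],[0.8,0.1,-0.9,0.07,2],[1.2,0.2,-0.9,0.14,2],[1.6,0.25,-0.9,0.21,2],[1.8,0.25,-0.9,0.28,2],[1.8,0.25,-0.9,0.28,2]]'; python3 -c "
from h import *
st()"
```

```text
time_s: 24.4
tcp_pos: [0.6673, 0.1883, 0.0474]
tcp_rot: [-0.719, -3.058, 0.001]
contact_force: [-0.2, -0.2, -1.5]
width: 0.275
grip_force: 58.6
t 24.4 tcp [0.6673 0.1883 0.0474] yaw 153.5 tilt 0.04 j [ 0.28  0.49  0.05  1.13 -0.    0.74] F [-0.2 -0.2 -1.5] w 2.35 g 58.6
 stand xyz mm [ 79.9 -31.7  47.4]
```

```bash
python3 -m pendant '[[0,0,0.5,0,2],[0,0,0.6,0,2],[0,0,0.6,0,3],[0,0,0.6,0,4.5],[0,0,0.6,0,5],[0,0,0.6,0,5],[0,0,-2,0,5],[0,0,-6,0,5],[0,0,-11,0,5],[0,0,-16,0,5],[0,0,-21,0,5],[0,0,-23,0,5]]'; python3 -c "
from h import *
np.set_printoptions(precision=1,suppress=True)
st();f=grab('wrist','w10')
g=cv2.cvtColor(f['image'],cv2.COLOR_RGB2GRAY)
q=[proj(f,stand(*p,.03)) for p in((.101,-.051),(.101,.051),(.031,-.051),(.031,.051))];print(q)
u0,v0=np.min(q,0).astype(int)-12;u1,v1=np.max(q,0).astype(int)+12
print(u0,v0)
for v in range(v0,min(v1,420),3): print(v,''.join(' .:-=+*#%@'[min(9,int(g[v,u])//24)] for u in range(u0,min(u1,560),2)))
"
```

```text
time_s: 25.6
tcp_pos: [0.6684, 0.1887, 0.2837]
tcp_rot: [0.717, 3.052, 0.006]
contact_force: [-0.1, 0.1, 0.6]
width: 0.589
grip_force: 0.0
t 25.6 tcp [0.7 0.2 0.3] yaw 153.5 tilt 0.45 j [0.3 0.5 0.6 1.6 0.  0.7] F [-0.1  0.1  0.6] w 5.03 g 0.0
 stand xyz mm [ 81.1 -31.7 283.7]
[array([274.4, 195.1]), array([333.9, 137.1]), array([234.1, 155.9]), array([293.7,  93.7])]
222 81
81 +++++++++++++:---.*%%%%*@@-==--=====++====++++*+===++++++===+=
84 *+++++++++++*+--=:.-%%###@@====-====-=+=++*+==+++=+++===+===++
87 +*+++++++++++++=--:.:####*====-=--==--=**+=====+++===+==++===+
90 +++*++++++++++++=:-*+:=***++=====---+*=-+===++==++===++=======
93 ++*++*++++++++++++--:::-+++=-======*+:*+-=++=+===++++=+===+===
96 ++++++++++++++++++*=-::--==-=-==-+*=  .+*=======++*+======++==
99 +++++++*+++++++++++++-:::---==--**:... .-*+-==+==+++==+++==+==
102 ++++++++++*++++++++++*-::::==-=*=.........+*==++===++===+==+++
105 +++++++++++*++++++++++*=::-=-+*:........ ..=*=-+++==+===++===+
108 +++++++++++++++++++++++++::=*+ ........... .:+*-====++=+++====
111 ++*+++++++++++++++++++++++=::.................+*====+*+
[... 1384 characters left out ...]
-...:.=*++++==++==++===+=++++=
177 +====+++======+=++=::..-=+=+++==-...:++*=======++===+=+++===+=
180 ====+=+===+=++=+==++::.  .....   ..=++==+===++==++=++=======++
183 =++===++=+=+====+++=+=::=+++++==-:+++===++===+==++====+==++==+
186 +=====+++===+==++=====*--=++=--.=+===++==+====+===+===+===+===
189 =+=++===++==++===+=+++--:.....:*+=++==+===+++=====++===+==++==
192 =++=====+++==+===++=====--:..=+=+=+====++==+===++==++==++===+=
195 ==+===+===+===++====+**+==:-:-++===+=+=+====+===+===++=====+*+
198 ==++===+==+++==+=+**======+====+++++====+=+++====+==++==+++==+
201 +===+===+===+=+*+===+==+++=====++*===+===+===+++=====+*+==+===
204 ++===++==+==+*+=====++===+==++===++=+++====+==+===++*=+===++==
```

The cell now lies wholly inside the tray outline. I'll retreat and do a last numeric check of the tray, tube, rod and reel.

```bash
python3 -m pendant '[[5,-1,-2,0,5],[10,-2,-3,0,5],[15,-3,-3,0,5],[20,-4,-3,0,5],[25,-5,-3,0,5],[30,-6,-3,0,5],[30,-6,-3,0,5]]'; python3 -c "
from h import *
st();f=grab('side');o=cv2.imread('pics/b.png')[:,:,::-1].astype(int);m=f['image'].astype(int)
d=m-o;ad=np.abs(d).sum(2);r0,r1,c0,c1=222,262,206,250
for v in range(r0,r1,2): print(v,''.join('.' if ad[v,j]<45 else ('#' if m[v,j].mean()>72 else 's') for j in range(c0,c1)))
for n,(a,b,c,e) in dict(rod=(245,330,270,312),reel=(174,192,244,266),blue=(285,362,312,336)).items(): print(n,'changed frac',(ad[a:b,c:e]>60).mean().round(3))
old=cv2.imread('pics/f.png')[:,:,::-1]; B=cv2.resize(f['image'][180:360,205:340],None,fx=3.3,fy=3.3,interpolation=cv2.INTER_CUBIC); F=old[:,330:330+B.shape[1]]
dd=np.abs(B.astype(int)-F).sum(2)[30:170,130:255]; print('tube changed since tipped',(dd>90).mean().round(3))"
```

```text
time_s: 26.35
tcp_pos: [0.3684, 0.2687, 0.3083]
tcp_rot: [0.714, 3.059, 0.002]
contact_force: [0.6, -0.6, 0.4]
width: 0.583
grip_force: 0.0
t 26.35 tcp [0.3684 0.2687 0.3083] yaw 153.7 tilt 0.08 j [0.63 0.01 0.   1.56 0.   1.09] F [ 0.6 -0.6  0.4] w 4.98 g 0.0
 stand xyz mm [-178.   139.4  308.3]
222 ....................................########
224 ....................................########
226 ....................................########
228 ....................................########
230 .....................................######s
232 ...............###......................####
234 ...............#######......................
236 ...........###s##########...................
238 .............s#############.................
240 ............ss################..........##..
242 ..............####################......s#..
244 ............ssss.###################....s##.
246 ............ssssss..#################.ss.##.
248 ..............ssssssss.#############...ss###
250 ...................sssss.##########...sss...
252 .....................ssssss.#####....ssss...
254 ..........................ssss.#...ssssss...
256 ............................ssssss..ss..s...
258 ............................................
260 ............................................
rod changed frac 0.186
reel changed frac 0.106
blue changed frac 0.083
tube changed since tipped 0.0
```

```bash
python3 -c "
from h import *
f=load('side');o=cv2.imread('pics/b.png')
for im in(f['image'],o[:,:,::-1]):
    h=cv2.cvtColor(np.ascontiguousarray(im),cv2.COLOR_RGB2GRAY);dk=(h[252:282,280:305]<60);v,u=np.nonzero(dk);print('handle',u.mean()+280,v.mean()+252,len(u))
    hs=cv2.cvtColor(np.ascontiguousarray(im),cv2.COLOR_RGB2HSV);b=(hs[280:370,305:345,0]>100)&(hs[280:370,305:345,0]<130)&(hs[280:370,305:345,1]>150);v,u=np.nonzero(b);print('blue',u.mean(),v.mean(),len(u))
    e=np.abs(f['image'].astype(int)-o[:,:,::-1]).sum(2)
print('reel upper part',(e[172:186,242:266]>60).mean())
v,u=np.nonzero(e[245:330,270:312]>60);print('rod chg',u.mean()+270,v.mean()+245)
f=grab('scene');o=cv2.imread('pics/a.png')[:,:,::-1].astype(int);print('scene reel',(np.abs(f['image']-o.astype(int)).sum(2)[156:176,317:340]>60).mean())
"
```

```text
handle 294.0717131474104 266.3027888446215 251
blue 18.60071301247772 40.77361853832442 561
handle 292.39183673469387 266.46122448979594 245
blue 18.622340425531913 40.79255319148936 564
reel upper part 0.0
rod chg 299.4901960784314 268.00452488687785
scene reel 0.7782608695652173
```

```bash
python3 -c "
from bench import manip
print(manip.finish_job())"
```

```text
the job is handed in; nothing more can be done
None
```

The job is handed in at about 26 s of the 67 s limit: the tube is tipped to its stop, the rod stands upright in its holder, the reel is undisturbed, and the cell lies in the tray, though it first came to rest propped on the tray's far rim and I had to lower it in with the gripper.

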